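Dock the radio module

ROBOT

A 6-joint arm with a two-finger parallel gripper is mounted at the origin on the work surface. World frame = base frame: x ahead of the robot, y to its left, z up, the work surface at z = 0. Lengths are in m, angles in rad, forces in N, time in s.
With the tool pointing down it reaches from about 0.4 to 0.825 m from the base axis. Payload 7 kg.
Tool frame: the origin (TCP) lies midway between the tips of the shut fingers; the grasp point (between the pads) lies 19 mm behind it; z points along the fingers, y is the line along which they close (so a half turn about z gives the same grasp; the last joint's range is limited). The gripper opens to 85 mm and grips with 20 to 120 N. Pads are 22 mm wide; open, the fingers measure 114 mm over their backs; the gripper's body (76 mm by 85 mm) begins 54 mm behind the grasp point. The pads swing forward as they close: fully open they stand 13 mm farther back than shut.
Start: joints at [1.408, 0.359, 0.012, 0, -1.224, -0.288], TCP at [0.294, 0.608, 0.231] pointing down, gripper open.
Joint ranges: [-3.07, 3.07], [-1.43, 2.12], [-1.02, 1.25], [-3.03, 1.67], [-3.05, -0], [-3.03, 3.03]. Speed limits (rad/s): [2.39, 2.39, 3.01, 3.14, 3.14, 3.14].

INTERFACE

Orientations are given as a unit quaternion [x, y, z, w].
In Python, from cell import bot, imaging gives the robot as it stands. The module is installed in compiled form; this text tells all that it offers.
- The arm moves only by the tool carry_out, never from a script. Its argument "commands" is a list of rows, each an object of numbers: "x", "y", "z": the shift along the world's x, y, z in m; "rx", "ry", "rz": the turn, a rotation vector about the world's x, y, z in rad. A call has 1 to 20 rows; each row shifts and turns the commanded pose from where the row before left it; what a row does not reach is not made up. A row lasts 1/12 s, in which the tool goes at most 41.7 mm and 7.16 degrees, less where a joint would pass 70% of its speed; a pose out of reach is approached as far as the arm can. A call is refused whole if a number of a shift passes 0.0417 or a number of a turn 0.125, either way. A call with a gripper value outside its range is refused whole. "hand" is the closure in counts, from 0 (fully open) to 255 (shut), set as the call begins (left out, the last holds). The fingers move at their own pace and stop on an object; "force" is the grip in N (left out, the last holds). Time passes only in rows, so rows that do not move let the fingers close. It gives the time, the measured TCP pose, the force and the opening at its end, in the units of the state.
- bot.read_state(): the state, without advancing time (a new reading comes with each control period).
- imaging.snapshot(name): name is "scene" or "top" or "wrist"; returns a dict with "color" (384x512x3 uint8, blue, green, red), "range_z" (384x512 float32, m along the optical axis (not along the pixel's ray), 0 where there is no reading), "fx", "fy", "cx", "cy" (pixels), "R" (3x3) and "t" (3): a world point X has camera coordinates R X + t; the wrist camera has in their place "T_tool_cam" (4x4, takes a point from camera to tool coordinates, whose origin is the TCP and whose axes are the flange's). Camera axes: x right, y down, z forward; pixel columns grow to the right and rows downward; lengths in m; the calibration is good to about 2 mm. A picture is of the moment at which its call begins: read the wrist's pose just before it.
- bot.close_job(): hands the job in, once; it reports no verdict.
The state is a dict: "time_s": time; "q": joint angles; "qd": joint speeds; "tau": joint torques, N m; "tool_pos": TCP position; "eef_rot": TCP orientation; "ft_force": force on the tool from outside, world axes, zero at the start; "moment": the same for the moment, N m; "opening": opening from 0.0 (shut) to 1.0 (fully open).
Only numpy, scipy, OpenCV 4.12 (cv2) and the standard library are available. Lean on these libraries where they do the work, as an engineer would, in place of code of your own. Each camera call takes 0.05 s, during which the arm holds its last target. There are 200 camera calls.

TASK

The handheld radio is lying in front of the free bay of the low two-bay docking frame: first lay it flat in the grey desk tray. Then slide the loose radio module along the desk into the free bay, its display panel facing out, until it is fully home against the back of the bay. Leave the module that is already docked, the desk microphone, the tuner box and the mug where they are.

Things in the scene. Friction and masses are not known exactly. Their poses are not given: they have to be found in the camera images.
- module: Loose radio module, a dark slab 120 (x) x 96 (y) x 36 mm high, flat on the desk, 0.5 to 1 kg. Origin: centre of its underside. Its -x face is the display panel; +x is the end that goes into the bay first. Too wide to grasp from above. It starts turned up to about 0.8 rad from the bay's direction.
- free_bay: Free bay of the frame, either of the two (fixed). Origin: on the desk, where the module's origin lies when fully home; +x points into the bay. Bay 99 mm wide (y) between 10 mm walls 44 mm high with round noses (radius 5 mm) ending at x = -60 mm; back wall at x = +60.5 mm. No floor, open front. 6 mm lips over the walls at 40 mm height. A docked panel is level with the noses.
- rack: The docking frame as a whole, dark steel, fixed to the desk: 133 deep (x, from -60 to +73 mm) x 228 wide (y) x 47 mm high, with two identical bays side by side centred at y = -54.5 and y = +54.5 mm. Origin: on the desk, between the bays; +x points into the bays.
- neighbour: An identical module already docked in the other bay, not fastened. Origin: centre of its underside, axes as for the loose module.
- handheld: Handheld radio lying on its back, keypad up: black body 120 (x) x 54 (y) x 34 mm high, with a 14 mm thick, 28 mm long stub aerial and a short knob beyond its +x end (total 148 mm). Origin: centre of the body's underside. 0.28 kg. Can be gripped across its 54 mm width.
- tray: Shallow grey open tray fixed to the desk, 200 (x) x 110 (y) x 16 mm high outside, walls 5 mm, floor 5 mm thick. Origin: centre of its underside.
- desk_mic: Bystander: desk microphone, base 110 x 85 x 30 mm, gooseneck up to 200 mm high. Origin: centre of the base's underside.
- tuner: Bystander: grey tuner box 100 (x) x 130 (y) x 85 mm high with two knobs. Origin: centre of its underside.
- mug: Bystander: white mug, 76 mm across, 90 mm high. Origin: centre of its underside.
- module_panel (a point): Centre of the loose module's display panel: the middle of its -x face, 60 mm from the module's origin and 18 mm up.

How it is judged:
On the way, in this order (a step that is already met when the one before it is completed fails the run):
1. the handheld radio lies in the tray (x of handheld in the frame of tray between -0.04 and 0.04 m and y of handheld in the frame of tray between -0.035 and 0.035 m and z of handheld in the frame of tray below 0.01 m and angle between handheld's own z axis and vertical below 0.1 rad), for 0.2 s.
2. the module is fully home in the free bay (x of module in the frame of free_bay between -0.004 and 0.004 m and y of module in the frame of free_bay between -0.004 and 0.004 m and x of module_panel in the frame of free_bay below -0.05 m), for 0.2 s.
At the end, for the whole second after the job is handed in: The handheld radio lies flat (within 0.1 rad) inside the tray on its floor; the module is in the free bay within 4 mm of fully home, within 4 mm of the bay's centre line and 0.06 rad of its direction, upright, display panel outward; both at rest (all of step 1 and all of step 2 and angle between the x axis of module and the x axis of free_bay, either way round below 0.06 rad and angle between module's own z axis and vertical below 0.06 rad and linear speed of each of module, handheld below 0.02 m/s); the robot touches nothing.
It fails at once if the docked neighbour is shifted by more than 10 mm (distance of neighbour from where it was at the start of the episode above 0.01 m).
It fails at once if the desk microphone is shifted by more than 25 mm (distance of desk_mic from where it was at the start of the episode above 0.025 m).
It fails at once if the tuner box is shifted by more than 25 mm (distance of tuner from where it was at the start of the episode above 0.025 m).
It fails at once if the mug is shifted by more than 25 mm (distance of mug from where it was at the start of the episode above 0.025 m).
It also fails if it takes over 72 s, if anything falls off the work surface, if the arm or the gripper's body presses on something with over 40 N, if the wrist force passes 120 N, or if a joint passes its speed limit or range.

## Working session

There is one attempt and no reset: what is moved stays moved. The work goes in short steps, Python scripts to look and compute and a tool call to move; the robot and the scene stay as the last step left them, time stands still between calls to the robot, and variables do not carry over. Pictures are saved under pics/ and viewed, on a budget of 10 in all, crops included, one or two more only if the job needs it, and the job is handed in when it is done.

Besides the shell and the picture viewer there is one more tool, called after "Emit:" as name(argument=value, ...), one argument or row to a line, values as JSON. carry_out: Moves the arm, as the interface text tells. Its arguments: {"type":"object","properties":{"commands":{"type":"array","items":{"type":"object","properties":{"x":{"type":"number"},"y":{"type":"number"},"z":{"type":"number"},"rx":{"type":"number"},"ry":{"type":"number"},"rz":{"type":"number"}}}},"hand":{"type":"number"},"force":{"type":"number"}},"required":["commands"]}

```bash
mkdir -p pics; cat > h.py <<'E'
import numpy as np, cv2
from cell import bot, imaging
def cloud(s):
    z=s["range_z"]; v,u=np.mgrid[:z.shape[0],:z.shape[1]]
    P=np.stack([(u-s["cx"])/s["fx"]*z,(v-s["cy"])/s["fy"]*z,z],-1)
    W=(P-s["t"])@s["R"]; W[z==0]=np.nan
    return W
E
python3 - <<'E'
from h import *
st=bot.read_state(); print({k:np.round(v,3) for k,v in st.items()})
for n in("top","scene"):
    s=imaging.snapshot(n); np.savez("pics/"+n,**s); cv2.imwrite(f"pics/{n}0.png",cv2.resize(s["color"],(768,576)))
    W=cloud(s); print(n,W[192,256],-s["R"].T@s["t"])
E
```

```text
{'time_s': np.float64(0.0), 'q': array([ 1.408,  0.359,  0.011, -0.   , -1.224, -0.288]), 'qd': array([ 0.   , -0.   , -0.   , -0.   ,  0.001, -0.   ]), 'tau': array([ 0.0000e+00, -5.8332e+01,  2.9341e+01,  6.9370e+00, -6.0000e-03,
       -0.0000e+00]), 'tool_pos': array([0.294, 0.607, 0.23 ]), 'eef_rot': array([ 0.975, -0.224, -0.   ,  0.001]), 'ft_force': array([ 0.668,  0.59 , -0.832]), 'moment': array([-0.059,  0.043, -0.002]), 'opening': np.float64(1.004)}
top [ 0.57712306 -0.027747    0.03160331] [ 0.51756883 -0.02332622  1.17021612]
scene [ 0.49845428 -0.00287279 -0.00221527] [ 1.15463296 -0.75003207  0.68160178]
```

View pics/top0.png

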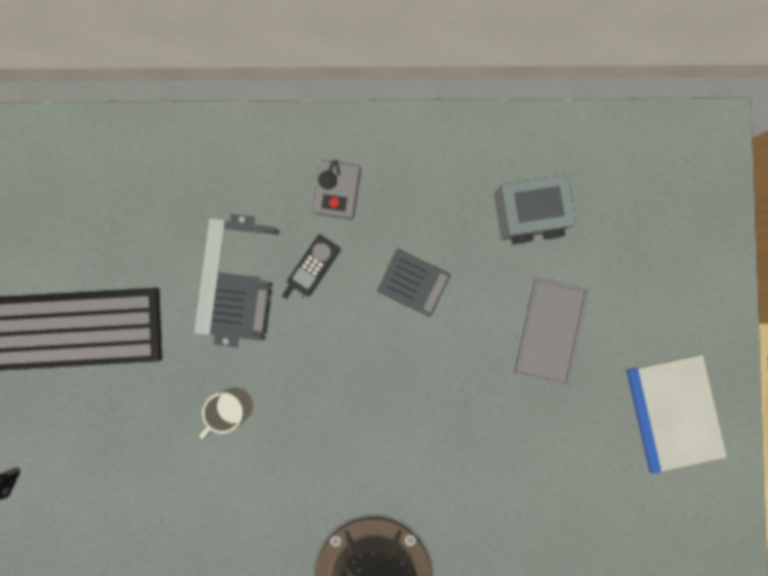

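View pics/scene0.png

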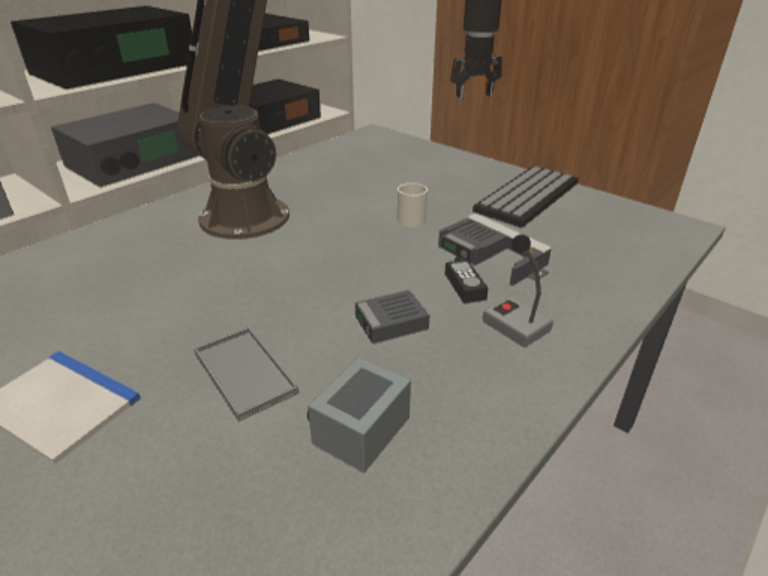

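The top view (768x576) shows the module at (414,282) with its light panel to the right. The handheld is at (315,265) with its aerial to the lower-left, the tray at (551,330) and the mic base at (337,190). The rack is at (235,280), opening to the right, and its free bay is the upper one at about (240,250). Next I'll measure these from the range data.

```bash
cat >> h.py <<'E'
def rect(W,roi,z0,z1,k=1.5):
    # roi in 768x576 px: u0,v0,u1,v1
    u0,v0,u1,v1=[int(a/k) for a in roi]; P=W[v0:v1,u0:u1].reshape(-1,3); P=P[~np.isnan(P[:,0])]
    P=P[(P[:,2]>z0)&(P[:,2]<z1)]
    (c,s,a)=cv2.minAreaRect((P[:,:2]*1000).astype(np.float32))
    return len(P),np.round(c,1),np.round(s,1),round(a,2),round(float(np.median(P[:,2])),4)
E
python3 - <<'E'
from h import *
s=np.load("pics/top.npz"); W=cloud(s)
print("cam",s["fx"],s["cx"],s["cy"])
for n,roi,a,b in [("desk",(420,380,500,450),-.02,.02),("module",(370,240,460,325),.028,.045),("hand",(280,225,350,305),.026,.045),("handall",(275,225,350,305),.008,.045),("tray",(505,270,595,390),.010,.03),("rackback",(185,200,285,355),.043,.06),("neigh",(205,262,285,350),.028,.043),("freewall",(224,205,285,245),.03,.06),("tuner",(490,165,585,250),.075,.1),("mic",(308,155,365,222),.02,.04),("mug",(195,380,255,440),.08,.1)]:
    print(n,rect(W,roi,a,b))
E
```

```text
cam 378.68458518449773 256.5444847513595 195.32900607597918
desk (2486, array([ 319.5, -179.4]), array([161.1, 141.7]), 89.48, 0.0012)
module (1283, array([588.3, -86.1]), array([120.7,  96.1]), 63.77, 0.0372)
hand (732, array([615.1, 122.4]), array([ 54.3, 144.9]), 55.9, 0.0353)
handall (810, array([631.8, 123.4]), array([139.1, 127.3]), 4.86, 0.0351)
tray (489, array([ 487.7, -367.2]), array([111.1, 200.2]), 76.44, 0.0157)
rackback (1299, array([596.4, 268.3]), array([134. , 227.6]), 82.72, 0.0473)
neigh (1142, array([553.2, 266.4]), array([124.2, 139.7]), 80.86, 0.0375)
freewall (185, array([699.2, 239.6]), array([103.9,  16.4]), 82.78, 0.0456)
tuner (1565, array([ 733.7, -326.1]), array([101.1, 130.8]), 8.49, 0.0864)
mic (828, array([780.5,  68. ]), array([ 85.2, 110.5]), 81.25, 0.0311)
mug (173, array([341.8, 281.8]), array([74.6, 81.1]), 9.24, 0.09)
```

```bash
python3 - <<'E'
from h import *
s=np.load("pics/top.npz"); c=s["color"]
a=cv2.resize(c[130:245,120:310],None,fx=4.2,fy=4.2,interpolation=cv2.INTER_CUBIC)
cv2.imwrite("pics/crop1.png",a);print(a.shape)
E
```

```text
(483, 798, 3)
```

View pics/crop1.png

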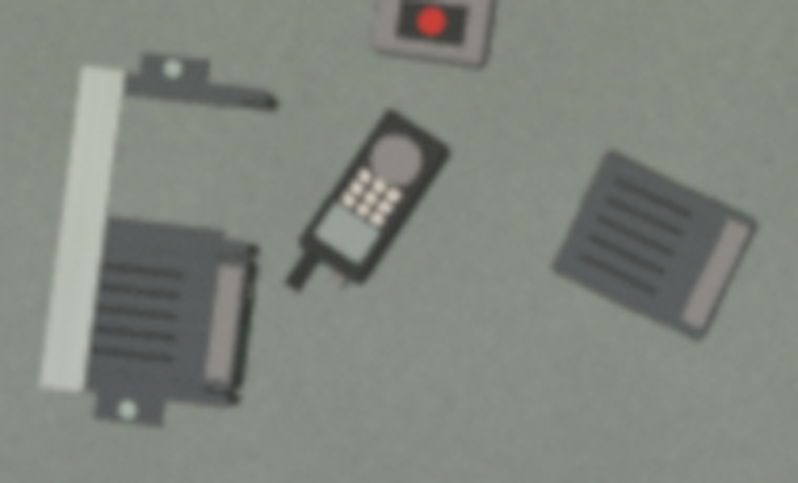

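The crop shows the handheld body corners at (390,110), (450,152), (362,282) and (302,240). The module's panel is at its right end, and the free bay is between the wall at (200,90) and the neighbour. The fitted sizes match the given ones: module 120.7x96.1, tray 111x200, rack 134x228. I'll check the handheld centre and work out the key poses.

```bash
python3 - <<'E'
from h import *
s=np.load("pics/top.npz"); W=cloud(s)
for p in [(390,110),(450,152),(362,282),(302,240),(376,196)]:
    u,v=p[0]/4.2+120,p[1]/4.2+130; ray=s["R"].T@np.array([(u-s["cx"])/s["fx"],(v-s["cy"])/s["fy"],1]); c=-s["R"].T@s["t"]
    print(p,np.round(c+ray*((.035-c[2])/ray[2]),4))
E
```

```text
(390, 110) [0.6861 0.1013 0.035 ]
(450, 152) [0.6555 0.0584 0.035 ]
(362, 282) [0.5628 0.1217 0.035 ]
(302, 240) [0.5932 0.1645 0.035 ]
(376, 196) [0.6243 0.1115 0.035 ]
```

Emit:
carry_out(
  commands=[
    {"x": 0.0207,"y": -0.0308,"rz": -0.009},
    {"x": 0.0207,"y": -0.0308,"rz": -0.009},
    {"x": 0.0207,"y": -0.0308,"rz": -0.009},
    {"x": 0.0207,"y": -0.0308,"rz": -0.009},
    {"x": 0.0207,"y": -0.0308,"rz": -0.009},
    {"x": 0.0207,"y": -0.0308,"rz": -0.009},
    {"x": 0.0207,"y": -0.0308,"rz": -0.009},
    {"x": 0.0207,"y": -0.0308,"rz": -0.009},
    {"x": 0.0207,"y": -0.0308,"rz": -0.009},
    {"x": 0.0207,"y": -0.0308,"rz": -0.009},
    {"x": 0.0207,"y": -0.0308,"rz": -0.009},
    {"x": 0.0207,"y": -0.0308,"rz": -0.009},
    {"x": 0.0207,"y": -0.0308,"rz": -0.009},
    {"x": 0.0207,"y": -0.0308,"rz": -0.009},
    {"x": 0.0207,"y": -0.0308,"rz": -0.009},
    {"x": 0.0207,"y": -0.0308,"rz": -0.009},
    {"z": -0.03},
    {"z": -0.03},
    {"z": -0.03},
    {},
  ],
  hand=0,
  force=40,
)

```text
schema error: expected keys x, y, z, rx, ry, rz
```

Emit:
carry_out(
  commands=[
    {"x": 0.0207,"y": -0.0308,"z": 0,"rx": 0,"ry": 0,"rz": -0.009},
    {"x": 0.0207,"y": -0.0308,"z": 0,"rx": 0,"ry": 0,"rz": -0.009},
    {"x": 0.0207,"y": -0.0308,"z": 0,"rx": 0,"ry": 0,"rz": -0.009},
    {"x": 0.0207,"y": -0.0308,"z": 0,"rx": 0,"ry": 0,"rz": -0.009},
    {"x": 0.0207,"y": -0.0308,"z": 0,"rx": 0,"ry": 0,"rz": -0.009},
    {"x": 0.0207,"y": -0.0308,"z": 0,"rx": 0,"ry": 0,"rz": -0.009},
    {"x": 0.0207,"y": -0.0308,"z": 0,"rx": 0,"ry": 0,"rz": -0.009},
    {"x": 0.0207,"y": -0.0308,"z": 0,"rx": 0,"ry": 0,"rz": -0.009},
    {"x": 0.0207,"y": -0.0308,"z": 0,"rx": 0,"ry": 0,"rz": -0.009},
    {"x": 0.0207,"y": -0.0308,"z": 0,"rx": 0,"ry": 0,"rz": -0.009},
    {"x": 0.0207,"y": -0.0308,"z": 0,"rx": 0,"ry": 0,"rz": -0.009},
    {"x": 0.0207,"y": -0.0308,"z": 0,"rx": 0,"ry": 0,"rz": -0.009},
    {"x": 0.0207,"y": -0.0308,"z": 0,"rx": 0,"ry": 0,"rz": -0.009},
    {"x": 0.0207,"y": -0.0308,"z": 0,"rx": 0,"ry": 0,"rz": -0.009},
    {"x": 0.0207,"y": -0.0308,"z": 0,"rx": 0,"ry": 0,"rz": -0.009},
    {"x": 0.0207,"y": -0.0308,"z": 0,"rx": 0,"ry": 0,"rz": -0.009},
    {"x": 0,"y": 0,"z": -0.03,"rx": 0,"ry": 0,"rz": 0},
    {"x": 0,"y": 0,"z": -0.03,"rx": 0,"ry": 0,"rz": 0},
    {"x": 0,"y": 0,"z": -0.03,"rx": 0,"ry": 0,"rz": 0},
    {"x": 0,"y": 0,"z": 0,"rx": 0,"ry": 0,"rz": 0},
  ],
  hand=0,
  force=40,
)

```text
time_s: 1.77
tool_pos: [0.6215, 0.113, 0.1346]
eef_rot: [0.956, -0.294, -0.004, 0.003]
ft_force: [-1.7, -0.4, -2.4]
opening: 0.998
```

Emit:
carry_out(
  commands=[
    {"x": 0.002,"y": 0,"z": -0.03,"rx": 0,"ry": 0,"rz": 0},
    {"x": 0,"y": 0,"z": -0.03,"rx": 0,"ry": 0,"rz": 0},
    {"x": 0,"y": 0,"z": -0.03,"rx": 0,"ry": 0,"rz": 0},
    {"x": 0,"y": 0,"z": -0.02,"rx": 0,"ry": 0,"rz": 0},
    {"x": 0,"y": 0,"z": 0,"rx": 0,"ry": 0,"rz": 0},
    {"x": 0,"y": 0,"z": 0,"rx": 0,"ry": 0,"rz": 0},
  ],
)

```text
time_s: 2.27
tool_pos: [0.6275, 0.1149, 0.0318]
eef_rot: [0.956, -0.293, -0.0, 0.001]
ft_force: [0.1, -0.1, -0.2]
opening: 0.997
```

Emit:
carry_out(
  commands=[
    {"x": 0,"y": 0,"z": -0.013,"rx": 0,"ry": 0,"rz": 0},
    {"x": 0,"y": 0,"z": -0.012,"rx": 0,"ry": 0,"rz": 0},
    {"x": 0,"y": 0,"z": 0,"rx": 0,"ry": 0,"rz": 0},
    {"x": 0,"y": 0,"z": 0,"rx": 0,"ry": 0,"rz": 0},
  ],
)

```text
time_s: 2.6
tool_pos: [0.6276, 0.1149, 0.0071]
eef_rot: [0.956, -0.293, 0.0, -0.0]
ft_force: [-0.5, 0.8, 0.0]
opening: 1.001
```

Emit:
carry_out(
  commands=[
    {"x": 0,"y": 0,"z": 0,"rx": 0,"ry": 0,"rz": 0},
    {"x": 0,"y": 0,"z": 0,"rx": 0,"ry": 0,"rz": 0},
    {"x": 0,"y": 0,"z": 0,"rx": 0,"ry": 0,"rz": 0},
    {"x": 0,"y": 0,"z": 0,"rx": 0,"ry": 0,"rz": 0},
    {"x": 0,"y": 0,"z": 0,"rx": 0,"ry": 0,"rz": 0},
    {"x": 0,"y": 0,"z": 0,"rx": 0,"ry": 0,"rz": 0},
    {"x": 0,"y": 0,"z": 0,"rx": 0,"ry": 0,"rz": 0},
    {"x": 0,"y": 0,"z": 0,"rx": 0,"ry": 0,"rz": 0},
    {"x": 0,"y": 0,"z": 0,"rx": 0,"ry": 0,"rz": 0},
    {"x": 0,"y": 0,"z": 0,"rx": 0,"ry": 0,"rz": 0},
  ],
  hand=255,
  force=40,
)

```text
time_s: 3.43
tool_pos: [0.6278, 0.1149, 0.0074]
eef_rot: [0.956, -0.293, 0.001, -0.0]
ft_force: [-0.6, 0.2, 5.5]
opening: 0.624
```

Emit:
carry_out(
  commands=[
    {"x": 0,"y": 0,"z": 0.02,"rx": 0,"ry": 0,"rz": 0},
    {"x": 0,"y": 0,"z": 0.03,"rx": 0,"ry": 0,"rz": 0},
    {"x": 0,"y": 0,"z": 0.03,"rx": 0,"ry": 0,"rz": 0},
    {"x": 0,"y": 0,"z": 0.03,"rx": 0,"ry": 0,"rz": 0},
    {"x": 0,"y": 0,"z": 0,"rx": 0,"ry": 0,"rz": 0},
    {"x": 0,"y": 0,"z": 0,"rx": 0,"ry": 0,"rz": 0},
  ],
)

```text
time_s: 3.93
tool_pos: [0.6281, 0.1152, 0.1182]
eef_rot: [0.956, -0.293, 0.001, -0.001]
ft_force: [-1.0, 0.2, -3.6]
opening: 0.625
```

Emit:
carry_out(
  commands=[
    {"x": -0.009,"y": -0.0346,"z": 0,"rx": 0,"ry": 0,"rz": 0.0256},
    {"x": -0.009,"y": -0.0346,"z": 0,"rx": 0,"ry": 0,"rz": 0.0256},
    {"x": -0.009,"y": -0.0346,"z": 0,"rx": 0,"ry": 0,"rz": 0.0256},
    {"x": -0.009,"y": -0.0346,"z": 0,"rx": 0,"ry": 0,"rz": 0.0256},
    {"x": -0.009,"y": -0.0346,"z": 0,"rx": 0,"ry": 0,"rz": 0.0256},
    {"x": -0.009,"y": -0.0346,"z": 0,"rx": 0,"ry": 0,"rz": 0.0256},
    {"x": -0.009,"y": -0.0346,"z": 0,"rx": 0,"ry": 0,"rz": 0.0256},
    {"x": -0.009,"y": -0.0346,"z": 0,"rx": 0,"ry": 0,"rz": 0.0256},
    {"x": -0.009,"y": -0.0346,"z": 0,"rx": 0,"ry": 0,"rz": 0.0256},
    {"x": -0.009,"y": -0.0346,"z": 0,"rx": 0,"ry": 0,"rz": 0.0256},
    {"x": -0.009,"y": -0.0346,"z": 0,"rx": 0,"ry": 0,"rz": 0.0256},
    {"x": -0.009,"y": -0.0346,"z": 0,"rx": 0,"ry": 0,"rz": 0.0256},
    {"x": -0.009,"y": -0.0346,"z": 0,"rx": 0,"ry": 0,"rz": 0.0256},
    {"x": -0.009,"y": -0.0346,"z": 0,"rx": 0,"ry": 0,"rz": 0.0256},
    {"x": 0,"y": 0,"z": -0.03,"rx": 0,"ry": 0,"rz": 0},
    {"x": 0,"y": 0,"z": -0.03,"rx": 0,"ry": 0,"rz": 0},
    {"x": 0,"y": 0,"z": 0,"rx": 0,"ry": 0,"rz": 0},
    {"x": 0,"y": 0,"z": 0,"rx": 0,"ry": 0,"rz": 0},
  ],
)

```text
time_s: 5.43
tool_pos: [0.4989, -0.369, 0.0537]
eef_rot: [0.993, -0.118, -0.003, -0.001]
ft_force: [-0.0, -0.2, -1.0]
opening: 0.623
```

```bash
python3 - <<'E'
from h import *
s=imaging.snapshot("scene"); cv2.imwrite("pics/s1.png",cv2.resize(s["color"][180:320,60:300],None,fx=3,fy=3))
print(bot.read_state()["tool_pos"])
E
```

```text
[ 0.50073505 -0.3694189   0.05572621]
```

View pics/s1.png

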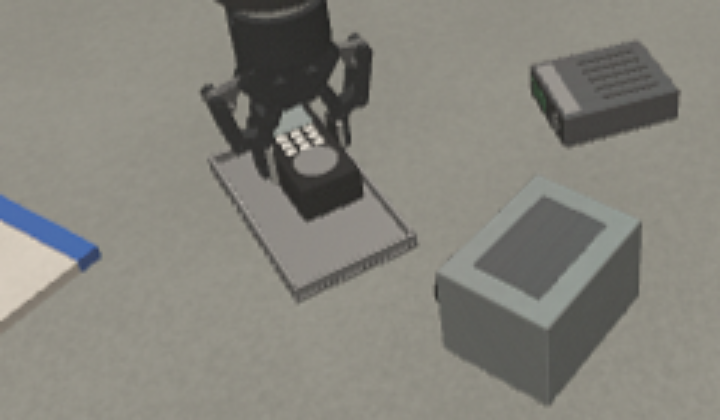

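The handheld is level over the tray, held at about (315,170) in the crop with its axis along the tray's. Next: lower it, release with a part opening, and lift.

Emit:
carry_out(
  commands=[
    {"x": 0,"y": 0,"z": -0.02,"rx": 0,"ry": 0,"rz": 0},
    {"x": 0,"y": 0,"z": -0.015,"rx": 0,"ry": 0,"rz": 0},
    {"x": 0,"y": 0,"z": -0.008,"rx": 0,"ry": 0,"rz": 0},
    {"x": 0,"y": 0,"z": 0,"rx": 0,"ry": 0,"rz": 0},
    {"x": 0,"y": 0,"z": 0,"rx": 0,"ry": 0,"rz": 0},
    {"x": 0,"y": 0,"z": 0,"rx": 0,"ry": 0,"rz": 0},
  ],
)

```text
time_s: 5.98
tool_pos: [0.5023, -0.3698, 0.0148]
eef_rot: [0.993, -0.118, 0.001, 0.0]
ft_force: [0.2, 0.2, -3.3]
opening: 0.625
```

Emit:
carry_out(
  commands=[
    {"x": 0,"y": 0,"z": 0,"rx": 0,"ry": 0,"rz": 0},
    {"x": 0,"y": 0,"z": 0,"rx": 0,"ry": 0,"rz": 0},
    {"x": 0,"y": 0,"z": 0,"rx": 0,"ry": 0,"rz": 0},
    {"x": 0,"y": 0,"z": 0,"rx": 0,"ry": 0,"rz": 0},
  ],
  hand=50,
)

```text
time_s: 6.32
tool_pos: [0.5017, -0.3698, 0.014]
eef_rot: [0.993, -0.118, 0.001, 0.0]
ft_force: [-0.3, -0.6, 0.9]
opening: 0.801
```

Emit:
carry_out(
  commands=[
    {"x": 0,"y": 0,"z": 0.02,"rx": 0,"ry": 0,"rz": 0},
    {"x": 0,"y": 0,"z": 0.03,"rx": 0,"ry": 0,"rz": 0},
    {"x": 0,"y": 0,"z": 0.04,"rx": 0,"ry": 0,"rz": 0},
    {"x": 0,"y": 0,"z": 0.03,"rx": 0,"ry": 0,"rz": 0},
    {"x": 0,"y": 0,"z": 0,"rx": 0,"ry": 0,"rz": 0},
    {"x": 0,"y": 0,"z": 0,"rx": 0,"ry": 0,"rz": 0},
  ],
)

```text
time_s: 6.82
tool_pos: [0.5026, -0.3702, 0.1361]
eef_rot: [0.993, -0.118, 0.002, 0.001]
ft_force: [0.1, 0.1, -0.6]
opening: 0.799
```

```bash
python3 - <<'E'
from h import *
st=bot.read_state(); print(st["tool_pos"],st["opening"],st["q"])
s=imaging.snapshot("scene"); cv2.imwrite("pics/s2.png",cv2.resize(s["color"][180:320,60:300],None,fx=3,fy=3))
s=imaging.snapshot("top"); W=cloud(s)
print(rect(W,(370,240,460,325),.028,.045), rect(W,(505,270,595,390),.034,.05), rect(W,(505,270,595,390),.01,.045))
E
```

```text
[ 0.50257194 -0.37020716  0.13611072] 0.7994014131663756 [-3.22435625e-01  3.47589966e-01 -2.34968176e-01  2.42283492e-04
 -9.83149029e-01  1.65676476e+00]
(1279, array([588.3, -86.1]), array([120.8,  96.1]), 63.91, 0.0373) (43, array([ 457.3, -382.1]), array([11. , 43.2]), 83.43, 0.0408) (111, array([ 432.9, -391.4]), array([39.6, 88.4]), 79.22, 0.0177)
```

View pics/s2.png

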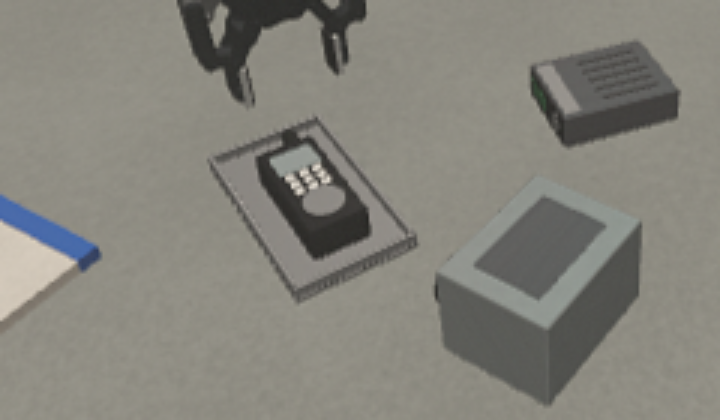

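The handheld lies flat in the tray with its body centred around (315,195) in the crop, clear of the walls. The module hasn't moved. Next I'll turn the tool and bring it behind the panel with the fingers half open.

Emit:
carry_out(
  commands=[
    {"x": 0.003,"y": 0.0135,"z": 0,"rx": 0,"ry": 0,"rz": -0.1195},
    {"x": 0.003,"y": 0.0135,"z": 0,"rx": 0,"ry": 0,"rz": -0.1195},
    {"x": 0.003,"y": 0.0135,"z": 0,"rx": 0,"ry": 0,"rz": -0.1195},
    {"x": 0.003,"y": 0.0135,"z": 0,"rx": 0,"ry": 0,"rz": -0.1195},
    {"x": 0.003,"y": 0.0135,"z": 0,"rx": 0,"ry": 0,"rz": -0.1195},
    {"x": 0.003,"y": 0.0135,"z": 0,"rx": 0,"ry": 0,"rz": -0.1195},
    {"x": 0.003,"y": 0.0135,"z": 0,"rx": 0,"ry": 0,"rz": -0.1195},
    {"x": 0.003,"y": 0.0135,"z": 0,"rx": 0,"ry": 0,"rz": -0.1195},
    {"x": 0.003,"y": 0.0135,"z": 0,"rx": 0,"ry": 0,"rz": -0.1195},
    {"x": 0.003,"y": 0.0135,"z": 0,"rx": 0,"ry": 0,"rz": -0.1195},
    {"x": 0.003,"y": 0.0135,"z": 0,"rx": 0,"ry": 0,"rz": -0.1195},
    {"x": 0.003,"y": 0.0135,"z": 0,"rx": 0,"ry": 0,"rz": -0.1195},
    {"x": 0.003,"y": 0.0135,"z": 0,"rx": 0,"ry": 0,"rz": -0.1195},
    {"x": 0.003,"y": 0.0135,"z": 0,"rx": 0,"ry": 0,"rz": -0.1195},
    {"x": 0.003,"y": 0.0135,"z": 0,"rx": 0,"ry": 0,"rz": -0.1195},
    {"x": 0,"y": 0,"z": -0.03,"rx": 0,"ry": 0,"rz": 0},
    {"x": 0,"y": 0,"z": -0.03,"rx": 0,"ry": 0,"rz": 0},
    {"x": 0,"y": 0,"z": 0,"rx": 0,"ry": 0,"rz": 0},
    {"x": 0,"y": 0,"z": 0,"rx": 0,"ry": 0,"rz": 0},
  ],
  hand=127,
)

```text
time_s: 8.5
tool_pos: [0.5444, -0.1672, 0.0713]
eef_rot: [-0.528, 0.849, 0.001, -0.003]
ft_force: [0.1, -0.5, 1.0]
opening: 0.501
```

```bash
cat >> h.py <<'E'
def tool():
    from scipy.spatial.transform import Rotation as Ro
    st=bot.read_state(); y=Ro.from_quat(st["eef_rot"]).as_matrix()[:,1]
    return np.round(st["tool_pos"],4), round(float(np.degrees(np.arctan2(y[1],y[0])))%180-180,2), np.round(st["ft_force"],1), round(float(st["opening"]),3)
E
python3 -c "
from h import *
print(tool())"
```

```text
(array([ 0.5444, -0.1672,  0.0713]), -26.23, array([ 0.1, -0.5,  1. ]), 0.501)
```

Emit:
carry_out(
  commands=[
    {"x": 0,"y": 0,"z": -0.03,"rx": 0,"ry": 0,"rz": 0},
    {"x": 0,"y": 0,"z": -0.022,"rx": 0,"ry": 0,"rz": 0},
    {"x": 0,"y": 0,"z": -0.012,"rx": 0,"ry": 0,"rz": 0},
    {"x": 0,"y": 0,"z": 0,"rx": 0,"ry": 0,"rz": 0},
    {"x": 0,"y": 0,"z": 0,"rx": 0,"ry": 0,"rz": 0},
    {"x": 0,"y": 0,"z": 0,"rx": 0,"ry": 0,"rz": 0},
  ],
)

```text
time_s: 9.0
tool_pos: [0.5475, -0.1674, 0.011]
eef_rot: [-0.528, 0.849, -0.001, 0.001]
ft_force: [0.1, 0.9, -0.1]
opening: 0.5
```

Emit:
carry_out(
  commands=[
    {"x": 0,"y": 0,"z": -0.006,"rx": 0,"ry": 0,"rz": 0},
    {"x": 0.0016,"y": 0.0031,"z": 0,"rx": 0,"ry": 0,"rz": 0},
    {"x": 0.0016,"y": 0.0031,"z": 0,"rx": 0,"ry": 0,"rz": 0},
    {"x": 0.0016,"y": 0.0031,"z": 0,"rx": 0,"ry": 0,"rz": 0},
    {"x": 0.0016,"y": 0.0031,"z": 0,"rx": 0,"ry": 0,"rz": 0},
    {"x": 0.0016,"y": 0.0031,"z": 0,"rx": 0,"ry": 0,"rz": 0},
    {"x": 0,"y": 0,"z": 0,"rx": 0,"ry": 0,"rz": 0},
    {"x": 0,"y": 0,"z": 0,"rx": 0,"ry": 0,"rz": 0},
  ],
)

```text
time_s: 9.67
tool_pos: [0.5544, -0.1514, 0.0033]
eef_rot: [-0.528, 0.849, 0.0, -0.0]
ft_force: [-0.1, -0.1, -1.0]
opening: 0.505
```

```bash
cat > plan.py <<'E'
from h import *
B=np.array([.6497,.2550]); th=np.radians(82.75)
def arc(m,yaw,tp,n,d=.071,end=None):
    "tool waypoints: module centre m at yaw -> bay line by constant radius, n rows; returns shift/turn per row"
    R=np.array([[np.cos(th),-np.sin(th)],[np.sin(th),np.cos(th)]])
    l=R.T@(np.array(m)-B); a=np.radians(yaw)-th
    r=l[1]/(1-np.cos(a))*np.sign(-a); print("bay frame",l*1000,np.degrees(a),"radius",r,"ends at",l[0]+abs(r*np.sin(a)))
    out=[];h=lambda b:np.array([np.cos(b),np.sin(b)])
    for k in range(n+1):
        b=a*(1-k/n); c=np.array([l[0]+abs(r)*(np.sin(abs(a))-np.sin(abs(b))), r*(1-np.cos(b))*np.sign(-a)])
        out.append(B+R@(c-d*h(b)))
    out=np.array(out); print("gap",(out[0]-tp)*1000); print(np.round(np.diff(out,axis=0),4),"rz",-a/n, "end",out[-1])
if __name__=="__main__": arc([.5883,-.0861],63.8,tool()[0][:2],18)
E
python3 plan.py
```

```text
bay frame [-346.12150504   17.86263554] -18.950000000000003 radius 0.3295830736658496 ends at -0.23909173861809907
gap [2.55308445 1.59465575]
[[0.0038 0.0049]
 [0.0037 0.005 ]
 [0.0036 0.005 ]
 [0.0035 0.0051]
 [0.0034 0.0052]
 [0.0033 0.0052]
 [0.0032 0.0053]
 [0.0031 0.0053]
 [0.003  0.0054]
 [0.0029 0.0055]
 [0.0028 0.0055]
 [0.0027 0.0056]
 [0.0026 0.0056]
 [0.0025 0.0057]
 [0.0024 0.0057]
 [0.0023 0.0057]
 [0.0022 0.0058]
 [0.0021 0.0058]] rz 0.01837443851405142 end [ 0.61056674 -0.05261254]
```

Emit:
carry_out(
  commands=[
    {"x": 0.0025,"y": 0.0016,"z": 0,"rx": 0,"ry": 0,"rz": 0},
    {"x": 0.0038,"y": 0.0049,"z": 0,"rx": 0,"ry": 0,"rz": 0.0184},
    {"x": 0.0037,"y": 0.005,"z": 0,"rx": 0,"ry": 0,"rz": 0.0184},
    {"x": 0.0036,"y": 0.005,"z": 0,"rx": 0,"ry": 0,"rz": 0.0184},
    {"x": 0.0035,"y": 0.0051,"z": 0,"rx": 0,"ry": 0,"rz": 0.0184},
    {"x": 0.0034,"y": 0.0052,"z": 0,"rx": 0,"ry": 0,"rz": 0.0184},
    {"x": 0.0033,"y": 0.0052,"z": 0,"rx": 0,"ry": 0,"rz": 0.0184},
    {"x": 0.0032,"y": 0.0053,"z": 0,"rx": 0,"ry": 0,"rz": 0.0184},
    {"x": 0.0031,"y": 0.0053,"z": 0,"rx": 0,"ry": 0,"rz": 0.0184},
    {"x": 0.003,"y": 0.0054,"z": 0,"rx": 0,"ry": 0,"rz": 0.0184},
    {"x": 0,"y": 0,"z": 0,"rx": 0,"ry": 0,"rz": 0},
    {"x": 0,"y": 0,"z": 0,"rx": 0,"ry": 0,"rz": 0},
  ],
)

```text
time_s: 10.67
tool_pos: [0.5881, -0.1028, 0.0033]
eef_rot: [-0.597, 0.802, -0.0, 0.001]
ft_force: [0.0, -0.1, 0.3]
opening: 0.504
```

```bash
python3 - <<'E'
from h import *
t=tool();print(t)
s=imaging.snapshot("top"); cv2.imwrite("pics/t3.png",cv2.resize(s["color"][100:250,100:330],None,fx=3.4,fy=3.4)); W=cloud(s)
c=t[0][:2]; g=np.linalg.norm(W[...,:2]-c,axis=-1)
print(rect(W,(310,210,460,330),.028,.042))
E
```

```text
(array([ 0.5881, -0.1028,  0.0033]), -16.71, array([ 0. , -0.1,  0.3]), 0.504)
(93, array([714.9,  44.6]), array([138.2,  46.1]), 56.37, 0.0315)
```

View pics/t3.png

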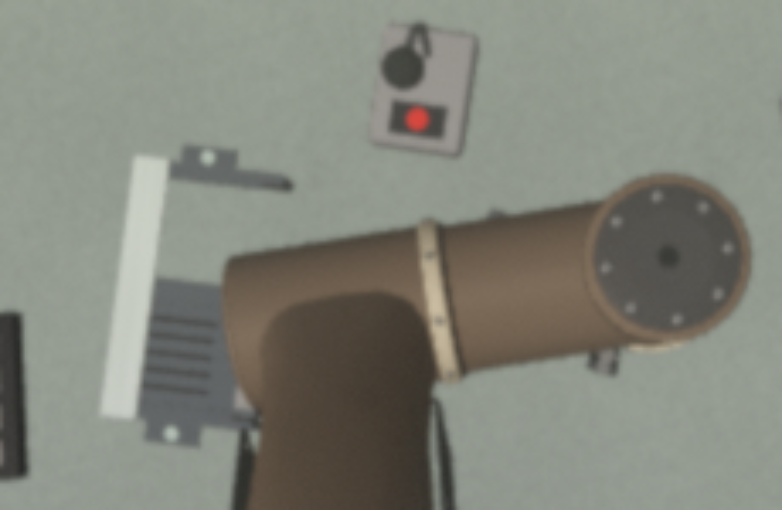

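The arm hides the module in the top view, but the mic at (415,100) and the rack look unmoved. I'll use the scene camera's range data instead, in the bay frame.

```bash
cat >> h.py <<'E'
def modpose(save=None):
    s=imaging.snapshot("scene"); W=cloud(s); 
    if save: np.savez("pics/"+save,**s)
    tp=tool(); b=np.radians(tp[1]+90); c=tp[0][:2]+.071*np.array([np.cos(b),np.sin(b)])
    P=W.reshape(-1,3); P=P[np.linalg.norm(P[:,:2]-c,axis=1)<.105]; P=P[(P[:,2]>.0)&(P[:,2]<.06)]
    return s,P,c,b
E
python3 - <<'E'
from h import *
s,P,c,b=modpose("sc4")
print("expect",c,np.degrees(b)); print(np.histogram(P[:,2],bins=np.arange(0,.061,.004)))
R=np.array([[np.cos(b),np.sin(b)],[-np.sin(b),np.cos(b)]])
T=P[(P[:,2]>.030)&(P[:,2]<.045)]; L=(T[:,:2]-c)@R.T*1000
L=L[(L[:,0]>-64)]
print("local", cv2.minAreaRect(L.astype(np.float32)), L.min(0),L.max(0),np.median(T[:,2]))
cv2.imwrite("pics/s4.png",cv2.resize(s["color"][120:260,200:400],None,fx=4,fy=4))
E
```

```text
expect [ 0.6081738  -0.03531601] 73.24
(array([173,  52,  55,  53,  53,  53,  60,  66, 464,  87,   9,   8,  19,
        32,  25]), array([0.   , 0.004, 0.008, 0.012, 0.016, 0.02 , 0.024, 0.028, 0.032,
       0.036, 0.04 , 0.044, 0.048, 0.052, 0.056, 0.06 ]))
local ((-1.9345359802246094, -2.5604324340820312), (123.9131088256836, 100.14799499511719), 0.13052533566951752) [-63.8156268  -52.76244895] [60.10152643 47.52963842] 0.03461278810738263
```

View pics/s4.png

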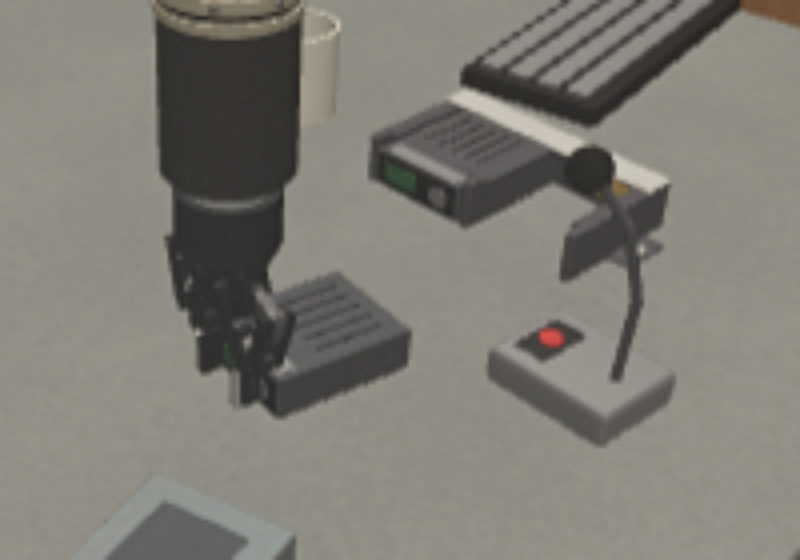

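The two fingers bear on the panel at about (240,370) in the crop, and the module has turned as planned. Its fit agrees with the expected pose within about 2 mm. I'll continue the arc, then push straight to just short of the noses.

Emit:
carry_out(
  commands=[
    {"x": 0.0029,"y": 0.0055,"z": 0,"rx": 0,"ry": 0,"rz": 0.0184},
    {"x": 0.0028,"y": 0.0055,"z": 0,"rx": 0,"ry": 0,"rz": 0.0184},
    {"x": 0.0027,"y": 0.0056,"z": 0,"rx": 0,"ry": 0,"rz": 0.0184},
    {"x": 0.0026,"y": 0.0056,"z": 0,"rx": 0,"ry": 0,"rz": 0.0184},
    {"x": 0.0025,"y": 0.0057,"z": 0,"rx": 0,"ry": 0,"rz": 0.0184},
    {"x": 0.0024,"y": 0.0057,"z": 0,"rx": 0,"ry": 0,"rz": 0.0184},
    {"x": 0.0023,"y": 0.0057,"z": 0,"rx": 0,"ry": 0,"rz": 0.0184},
    {"x": 0.0022,"y": 0.0057,"z": 0,"rx": 0,"ry": 0,"rz": 0.0184},
    {"x": 0.0021,"y": 0.0057,"z": 0,"rx": 0,"ry": 0,"rz": 0.0172},
    {"x": 0.001,"y": 0.0079,"z": 0,"rx": 0,"ry": 0,"rz": 0},
    {"x": 0.001,"y": 0.0079,"z": 0,"rx": 0,"ry": 0,"rz": 0},
    {"x": 0.001,"y": 0.0079,"z": 0,"rx": 0,"ry": 0,"rz": 0},
    {"x": 0.001,"y": 0.0079,"z": 0,"rx": 0,"ry": 0,"rz": 0},
    {"x": 0.001,"y": 0.0079,"z": 0,"rx": 0,"ry": 0,"rz": 0},
    {"x": 0.001,"y": 0.0079,"z": 0,"rx": 0,"ry": 0,"rz": 0},
    {"x": 0.001,"y": 0.0079,"z": 0,"rx": 0,"ry": 0,"rz": 0},
    {"x": 0.001,"y": 0.0079,"z": 0,"rx": 0,"ry": 0,"rz": 0},
    {"x": 0.001,"y": 0.0079,"z": 0,"rx": 0,"ry": 0,"rz": 0},
    {"x": 0,"y": 0,"z": 0,"rx": 0,"ry": 0,"rz": 0},
    {"x": 0,"y": 0,"z": 0,"rx": 0,"ry": 0,"rz": 0},
  ],
)

```text
time_s: 12.43
tool_pos: [0.6193, 0.0193, 0.0033]
eef_rot: [-0.661, 0.751, 0.0, 0.001]
ft_force: [0.5, 0.7, -0.5]
opening: 0.499
```

```bash
python3 -c "
from h import *
print(tool(), np.round(bot.read_state()['q'],3))"
```

```text
(array([0.6193, 0.0193, 0.0033]), -7.29, array([ 0.5,  0.7, -0.5]), 0.499) [ 0.346  0.496 -0.364 -0.001 -0.71  -0.472]
```

Emit:
carry_out(
  commands=[
    {"x": -0.002,"y": -0.015,"z": 0,"rx": 0,"ry": 0,"rz": 0},
    {"x": -0.004,"y": -0.03,"z": 0,"rx": 0,"ry": 0,"rz": 0},
    {"x": 0,"y": -0.03,"z": 0.02,"rx": 0,"ry": 0,"rz": 0},
    {"x": 0,"y": -0.04,"z": 0,"rx": 0,"ry": 0,"rz": 0},
    {"x": 0,"y": -0.04,"z": 0,"rx": 0,"ry": 0,"rz": 0},
    {"x": 0,"y": -0.04,"z": 0,"rx": 0,"ry": 0,"rz": 0},
    {"x": 0,"y": -0.04,"z": 0,"rx": 0,"ry": 0,"rz": 0},
    {"x": 0,"y": 0,"z": 0,"rx": 0,"ry": 0,"rz": 0},
    {"x": 0,"y": 0,"z": 0,"rx": 0,"ry": 0,"rz": 0},
  ],
)

```text
time_s: 13.18
tool_pos: [0.6121, -0.2199, 0.023]
eef_rot: [-0.659, 0.752, 0.0, 0.0]
ft_force: [-1.0, 0.5, -0.5]
opening: 0.501
```

```bash
python3 - <<'E'
from h import *
print(tool())
s=imaging.snapshot("top"); np.savez("pics/top5",**s); W=cloud(s)
cv2.imwrite("pics/t5.png",cv2.resize(s["color"][100:250,100:330],None,fx=3.4,fy=3.4))
P=W.reshape(-1,3); P=P[(np.abs(P[:,0]-.628)<.085)&(np.abs(P[:,1]-.09)<.085)&(P[:,2]>.028)&(P[:,2]<.045)]
print(len(P),cv2.minAreaRect((P[:,:2]*1000).astype(np.float32)))
print(rect(W,(185,200,285,355),.043,.06))
E
```

```text
(array([ 0.6121, -0.2199,  0.023 ]), -7.6, array([-1. ,  0.5, -0.5]), 0.501)
892 ((628.9281616210938, 93.80433654785156), (111.9683609008789, 96.60533905029297), 82.95744323730469)
(1315, array([596.5, 268.3]), array([132.7, 228. ]), 82.86, 0.0472)
```

View pics/t5.png

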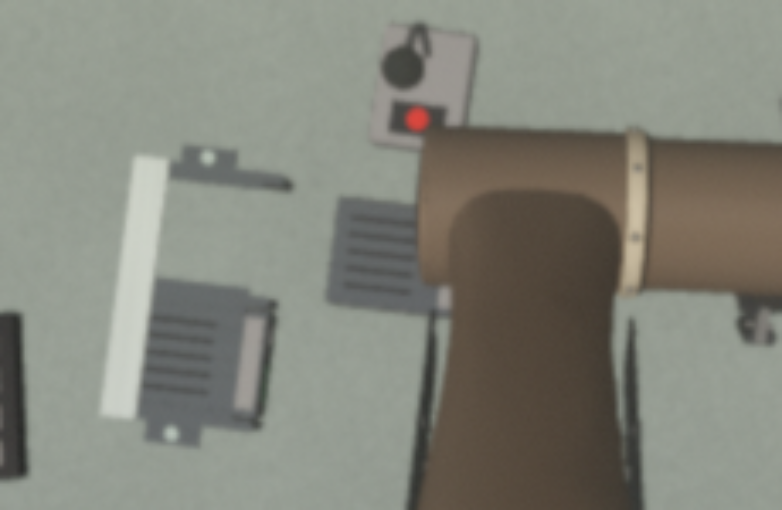

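In this view the module is at (385,255), squared to the bay, with its panel end hidden by the arm. The fit puts it about 0.5 mm off the bay's centre line and 0.1° off its direction, with 167 mm to go. I'll return along the same path and push straight in.

Emit:
carry_out(
  commands=[
    {"x": 0,"y": 0.04,"z": 0,"rx": 0,"ry": 0,"rz": 0},
    {"x": 0,"y": 0.04,"z": 0,"rx": 0,"ry": 0,"rz": 0},
    {"x": 0,"y": 0.04,"z": 0,"rx": 0,"ry": 0,"rz": 0},
    {"x": 0,"y": 0.04,"z": 0,"rx": 0,"ry": 0,"rz": 0},
    {"x": 0,"y": 0.03,"z": -0.02,"rx": 0,"ry": 0,"rz": 0},
    {"x": 0.004,"y": 0.03,"z": 0,"rx": 0,"ry": 0,"rz": 0},
    {"x": 0,"y": 0,"z": 0,"rx": 0,"ry": 0,"rz": 0},
    {"x": 0.0015,"y": 0.01,"z": 0,"rx": 0,"ry": 0,"rz": 0},
    {"x": 0.0008,"y": 0.006,"z": 0,"rx": 0,"ry": 0,"rz": 0},
    {"x": 0.001,"y": 0.0079,"z": 0,"rx": 0,"ry": 0,"rz": 0},
    {"x": 0.001,"y": 0.0079,"z": 0,"rx": 0,"ry": 0,"rz": 0},
    {"x": 0.001,"y": 0.0079,"z": 0,"rx": 0,"ry": 0,"rz": 0},
    {"x": 0.001,"y": 0.0079,"z": 0,"rx": 0,"ry": 0,"rz": 0},
    {"x": 0.001,"y": 0.0079,"z": 0,"rx": 0,"ry": 0,"rz": 0},
    {"x": 0.001,"y": 0.0079,"z": 0,"rx": 0,"ry": 0,"rz": 0},
    {"x": 0,"y": 0,"z": 0,"rx": 0,"ry": 0,"rz": 0},
    {"x": 0,"y": 0,"z": 0,"rx": 0,"ry": 0,"rz": 0},
  ],
)

```text
time_s: 14.65
tool_pos: [0.6256, 0.0674, 0.0033]
eef_rot: [-0.661, 0.751, 0.0, 0.001]
ft_force: [0.2, 0.0, -0.3]
opening: 0.498
```

```bash
python3 - <<'E'
from h import *
t=tool(); print(t)
h=np.array([.1252,.9921]);y=np.array([-.9921,.1252]); d=t[0][:2]-[.6498,.2550]; print("tool in bay",d@h,d@y)
s,P,c,b=modpose("sc6"); T=P[(P[:,2]>.030)&(P[:,2]<.04)]; print((c-[.6498,.2550])@np.array([h,y]).T)
cv2.imwrite("pics/s6.png",cv2.resize(s["color"][130:230,230:400],None,fx=4.5,fy=4.5,interpolation=cv2.INTER_CUBIC))
E
```

```text
(array([0.6256, 0.0674, 0.0033]), -7.31, array([ 0.2,  0. , -0.3]), 0.498)
tool in bay -0.1891478 0.0005212999999999988
[-0.11846037  0.00041261]
```

View pics/s6.png

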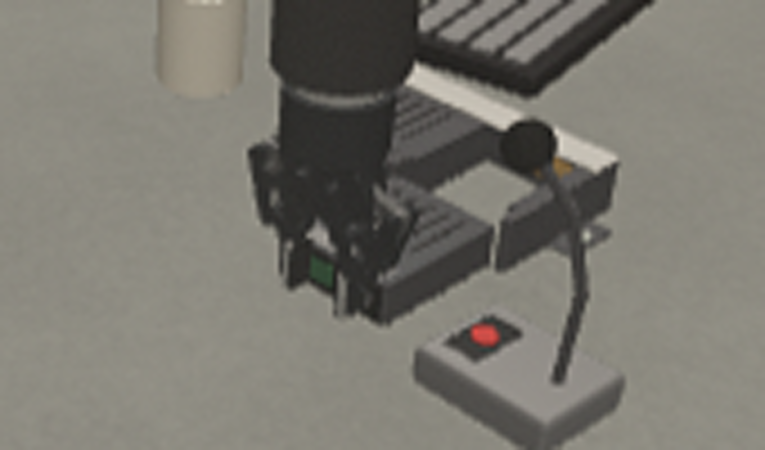

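The module's leading end is at the noses, about (495,240) in the crop, and lined up with the bay. I'll enter slowly and watch the force.

Emit:
carry_out(
  commands=[
    {"x": 0.0006,"y": 0.004,"z": 0,"rx": 0,"ry": 0,"rz": 0},
    {"x": 0.0006,"y": 0.004,"z": 0,"rx": 0,"ry": 0,"rz": 0},
    {"x": 0.0006,"y": 0.004,"z": 0,"rx": 0,"ry": 0,"rz": 0},
    {"x": 0.0005,"y": 0.004,"z": 0,"rx": 0,"ry": 0,"rz": 0},
    {"x": 0.0005,"y": 0.004,"z": 0,"rx": 0,"ry": 0,"rz": 0},
    {"x": 0.0005,"y": 0.004,"z": 0,"rx": 0,"ry": 0,"rz": 0},
    {"x": 0.0005,"y": 0.004,"z": 0,"rx": 0,"ry": 0,"rz": 0},
    {"x": 0.0005,"y": 0.004,"z": 0,"rx": 0,"ry": 0,"rz": 0},
  ],
)

```text
time_s: 15.37
tool_pos: [0.6294, 0.0989, 0.0032]
eef_rot: [-0.66, 0.751, 0.0, -0.0]
ft_force: [-0.5, -4.5, -0.2]
opening: 0.506
```

Emit:
carry_out(
  commands=[
    {"x": 0.0005,"y": 0.004,"z": 0,"rx": 0,"ry": 0,"rz": 0},
    {"x": 0.0005,"y": 0.004,"z": 0,"rx": 0,"ry": 0,"rz": 0},
    {"x": 0.0005,"y": 0.004,"z": 0,"rx": 0,"ry": 0,"rz": 0},
    {"x": 0.0005,"y": 0.004,"z": 0,"rx": 0,"ry": 0,"rz": 0},
    {"x": 0.0005,"y": 0.004,"z": 0,"rx": 0,"ry": 0,"rz": 0},
    {"x": 0.0005,"y": 0.004,"z": 0,"rx": 0,"ry": 0,"rz": 0},
    {"x": 0.0005,"y": 0.004,"z": 0,"rx": 0,"ry": 0,"rz": 0},
    {"x": 0.0005,"y": 0.004,"z": 0,"rx": 0,"ry": 0,"rz": 0},
  ],
)

```text
time_s: 16.03
tool_pos: [0.6335, 0.131, 0.0033]
eef_rot: [-0.66, 0.751, 0.0, -0.0]
ft_force: [0.1, -4.6, 0.4]
opening: 0.502
```

Emit:
carry_out(
  commands=[
    {"x": 0.0005,"y": 0.004,"z": 0,"rx": 0,"ry": 0,"rz": 0},
    {"x": 0.0005,"y": 0.004,"z": 0,"rx": 0,"ry": 0,"rz": 0},
    {"x": 0.0005,"y": 0.004,"z": 0,"rx": 0,"ry": 0,"rz": 0},
    {"x": 0.0005,"y": 0.004,"z": 0,"rx": 0,"ry": 0,"rz": 0},
    {"x": 0.0005,"y": 0.004,"z": 0,"rx": 0,"ry": 0,"rz": 0},
    {"x": 0.0005,"y": 0.004,"z": 0,"rx": 0,"ry": 0,"rz": 0},
    {"x": 0.0005,"y": 0.004,"z": 0,"rx": 0,"ry": 0,"rz": 0},
    {"x": 0.0005,"y": 0.004,"z": 0,"rx": 0,"ry": 0,"rz": 0},
    {"x": 0.0005,"y": 0.004,"z": 0,"rx": 0,"ry": 0,"rz": 0},
    {"x": 0.0005,"y": 0.004,"z": 0,"rx": 0,"ry": 0,"rz": 0},
    {"x": 0.0005,"y": 0.004,"z": 0,"rx": 0,"ry": 0,"rz": 0},
  ],
)

```text
time_s: 16.95
tool_pos: [0.639, 0.175, 0.0033]
eef_rot: [-0.66, 0.751, 0.0, -0.0]
ft_force: [0.3, -3.1, -1.1]
opening: 0.501
```

Emit:
carry_out(
  commands=[
    {"x": 0.0002,"y": 0.0015,"z": 0,"rx": 0,"ry": 0,"rz": 0},
    {"x": 0.0002,"y": 0.0015,"z": 0,"rx": 0,"ry": 0,"rz": 0},
    {"x": 0.0002,"y": 0.0015,"z": 0,"rx": 0,"ry": 0,"rz": 0},
    {"x": 0.0002,"y": 0.0015,"z": 0,"rx": 0,"ry": 0,"rz": 0},
  ],
)

```text
time_s: 17.28
tool_pos: [0.6398, 0.1806, 0.0033]
eef_rot: [-0.66, 0.751, 0.0, -0.0]
ft_force: [0.1, -3.2, -0.8]
opening: 0.5
```

Emit:
carry_out(
  commands=[
    {"x": 0.0002,"y": 0.0015,"z": 0,"rx": 0,"ry": 0,"rz": 0},
    {"x": 0.0001,"y": 0.001,"z": 0,"rx": 0,"ry": 0,"rz": 0},
    {"x": 0.0001,"y": 0.001,"z": 0,"rx": 0,"ry": 0,"rz": 0},
  ],
)

```text
time_s: 17.53
tool_pos: [0.6402, 0.1841, 0.0033]
eef_rot: [-0.66, 0.751, 0.0, -0.0]
ft_force: [-0.7, -2.2, -1.3]
opening: 0.498
```

Emit:
carry_out(
  commands=[
    {"x": 0.0001,"y": 0.001,"z": 0,"rx": 0,"ry": 0,"rz": 0},
    {"x": 0,"y": 0,"z": 0,"rx": 0,"ry": 0,"rz": 0},
  ],
)

```text
time_s: 17.7
tool_pos: [0.6403, 0.1853, 0.0033]
eef_rot: [-0.66, 0.751, 0.0, 0.0]
ft_force: [-1.1, -2.4, -2.2]
opening: 0.503
```

Emit:
carry_out(
  commands=[
    {"x": 0.0001,"y": 0.001,"z": 0,"rx": 0,"ry": 0,"rz": 0},
    {"x": 0,"y": 0,"z": 0,"rx": 0,"ry": 0,"rz": 0},
  ],
)

```text
time_s: 17.87
tool_pos: [0.6403, 0.1855, 0.0033]
eef_rot: [-0.66, 0.751, -0.0, -0.0]
ft_force: [-0.4, -4.5, -1.4]
opening: 0.505
```

Emit:
carry_out(
  commands=[
    {"x": 0.0001,"y": 0.001,"z": 0,"rx": 0,"ry": 0,"rz": 0},
    {"x": 0,"y": 0,"z": 0,"rx": 0,"ry": 0,"rz": 0},
  ],
)

```text
time_s: 18.03
tool_pos: [0.6403, 0.1856, 0.0033]
eef_rot: [-0.66, 0.751, -0.0, -0.001]
ft_force: [1.3, -9.0, 0.3]
opening: 0.505
```

Emit:
carry_out(
  commands=[
    {"x": 0.0001,"y": 0.001,"z": 0,"rx": 0,"ry": 0,"rz": 0},
    {"x": 0,"y": 0,"z": 0,"rx": 0,"ry": 0,"rz": 0},
  ],
)

```text
time_s: 18.2
tool_pos: [0.6403, 0.1856, 0.0033]
eef_rot: [-0.66, 0.751, -0.001, -0.002]
ft_force: [1.7, -13.0, 0.4]
opening: 0.506
```

It has stalled with the force rising, at the position predicted for home (0.1856 m against about 0.185 m). I'll back off, clear the view and check.

Emit:
carry_out(
  commands=[
    {"x": -0.001,"y": -0.008,"z": 0,"rx": 0,"ry": 0,"rz": 0},
    {"x": -0.002,"y": -0.02,"z": 0,"rx": 0,"ry": 0,"rz": 0},
    {"x": -0.004,"y": -0.03,"z": 0,"rx": 0,"ry": 0,"rz": 0},
    {"x": 0,"y": -0.03,"z": 0.025,"rx": 0,"ry": 0,"rz": 0},
    {"x": 0,"y": -0.03,"z": 0.025,"rx": 0,"ry": 0,"rz": 0},
    {"x": 0,"y": -0.03,"z": 0.025,"rx": 0,"ry": 0,"rz": 0},
    {"x": 0,"y": -0.03,"z": 0.025,"rx": 0,"ry": 0,"rz": 0},
    {"x": 0,"y": -0.03,"z": 0,"rx": 0,"ry": 0,"rz": 0},
    {"x": 0,"y": 0,"z": 0,"rx": 0,"ry": 0,"rz": 0},
    {"x": 0,"y": 0,"z": 0,"rx": 0,"ry": 0,"rz": 0},
    {"x": 0,"y": 0,"z": 0,"rx": 0,"ry": 0,"rz": 0},
  ],
)

```text
time_s: 19.12
tool_pos: [0.6339, -0.0197, 0.1035]
eef_rot: [-0.66, 0.751, -0.0, 0.001]
ft_force: [0.3, -0.5, -0.9]
opening: 0.502
```

```bash
python3 - <<'E'
from h import *
print(tool())
B=np.array([.6498,.2550]);M=np.array([[.1252,.9921],[-.9921,.1252]])
for n in ("top","scene"):
    s=imaging.snapshot(n); W=cloud(s); P=W.reshape(-1,3); P=P[~np.isnan(P[:,0])]; L=(P[:,:2]-B)@M.T
    k=(abs(L[:,1])<.041)&(L[:,0]>-.08)&(L[:,0]<.05)&(P[:,2]>.031)&(P[:,2]<.042); print(n,"free front edge",k.sum(),np.sort(L[k,0])[:8]*1000)
    N=L-[0,.109]
    k=(abs(N[:,1])<.041)&(N[:,0]>-.08)&(N[:,0]<.05)&(P[:,2]>.031)&(P[:,2]<.042); print("   neigh front edge",k.sum(),np.sort(N[k,0])[:8]*1000)
    cv2.imwrite(f"pics/{n}7.png",cv2.resize(s["color"][100:250,100:330] if n=="top" else s["color"][110:330,110:400],None,fx=2.7,fy=2.7))
t=cv2.imread("pics/top7.png");c=cv2.imread("pics/scene7.png");w=max(t.shape[1],c.shape[1])
o=np.vstack([cv2.copyMakeBorder(a,0,0,0,w-a.shape[1],0) for a in(t,c)]);f=590/o.shape[0];cv2.imwrite("pics/f7.png",cv2.resize(o,None,fx=f,fy=f))
E
```

```text
(array([ 0.6339, -0.0197,  0.1035]), -7.37, array([ 0.3, -0.5, -0.9]), 0.502)
top free front edge 0 []
   neigh front edge 0 []
scene free front edge 332 [-63.26762609 -62.9340103  -62.47717892 -62.38942077 -62.27114064
 -62.13353211 -61.71626576 -61.6854849 ]
   neigh front edge 254 [-62.63306661 -61.77084002 -58.92889402 -58.46140292 -58.18031145
 -54.83955276 -54.08091121 -53.67363424]
```

View pics/f7.png

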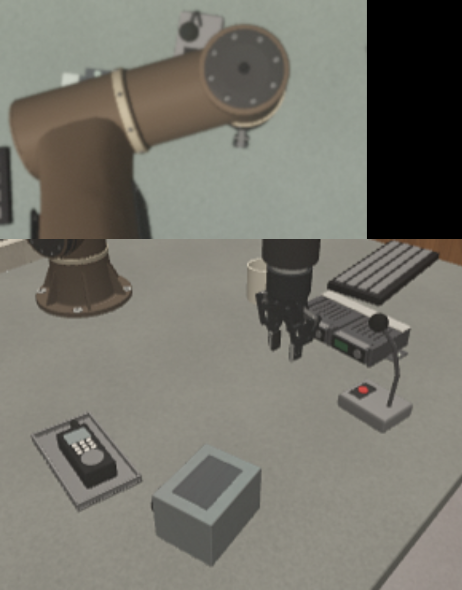

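The bottom half of the picture shows the module docked at about (355,335) and the handheld in the tray at (85,455). The top view is blocked by the arm, so I'll move aside for one precise check.

Emit:
carry_out(
  commands=[
    {"x": -0.01,"y": -0.035,"z": 0.01,"rx": 0,"ry": 0,"rz": 0},
    {"x": -0.01,"y": -0.035,"z": 0.01,"rx": 0,"ry": 0,"rz": 0},
    {"x": -0.01,"y": -0.035,"z": 0.01,"rx": 0,"ry": 0,"rz": 0},
    {"x": -0.01,"y": -0.035,"z": 0.01,"rx": 0,"ry": 0,"rz": 0},
    {"x": -0.01,"y": -0.035,"z": 0.01,"rx": 0,"ry": 0,"rz": 0},
    {"x": -0.01,"y": -0.035,"z": 0.01,"rx": 0,"ry": 0,"rz": 0},
    {"x": -0.01,"y": -0.035,"z": 0.01,"rx": 0,"ry": 0,"rz": 0},
    {"x": -0.01,"y": -0.035,"z": 0.01,"rx": 0,"ry": 0,"rz": 0},
    {"x": 0,"y": 0,"z": 0,"rx": 0,"ry": 0,"rz": 0},
    {"x": 0,"y": 0,"z": 0,"rx": 0,"ry": 0,"rz": 0},
    {"x": 0,"y": 0,"z": 0,"rx": 0,"ry": 0,"rz": 0},
  ],
)

```text
time_s: 20.13
tool_pos: [0.5538, -0.2992, 0.1827]
eef_rot: [-0.66, 0.751, 0.0, -0.0]
ft_force: [-0.1, 0.3, -1.4]
opening: 0.501
```

```bash
python3 - <<'E'
from h import *
print(tool())
B=np.array([.6498,.2550]);M=np.array([[.1252,.9921],[-.9921,.1252]])
s=imaging.snapshot("top"); s0=np.load("pics/top.npz")
for nm,q in (("start",s0),("now",s)):
    W=cloud(q); P=W.reshape(-1,3); P=P[~np.isnan(P[:,0])]; L=(P[:,:2]-B)@M.T
    for n,o in(("free",0),("neigh",.109)):
        N=L-[0,o]
        k=(abs(N[:,1])<.04)&(N[:,0]>-.09)&(N[:,0]<.04)&(P[:,2]>.031)&(P[:,2]<.042)
        if k.sum()>50:
            # front edge line: min x per y bin
            ys=np.arange(-.04,.04,.01); e=[N[k&(N[:,1]>=a)&(N[:,1]<a+.01),0].min()*1000 for a in ys]; print(nm,n,k.sum(),np.round(e,1))
    print(rect(W,(308,155,365,222),.02,.04),rect(W,(490,165,585,250),.075,.1),rect(W,(195,380,255,440),.08,.1))
cv2.imwrite("pics/t8.png",cv2.resize(s["color"][130:245,120:310],None,fx=4.2,fy=4.2,interpolation=cv2.INTER_CUBIC))
E
```

```text
(array([ 0.5538, -0.2992,  0.1827]), -7.33, array([-0.1,  0.3, -1.4]), 0.501)
start neigh 904 [-61.1 -61.9 -60.9 -61.4 -61.8 -61.5 -59.9 -61.2]
(828, array([780.5,  68. ]), array([ 85.2, 110.5]), 81.25, 0.0311) (1565, array([ 733.7, -326.1]), array([101.1, 130.8]), 8.49, 0.0864) (173, array([341.8, 281.8]), array([74.6, 81.1]), 9.24, 0.09)
now free 882 [-60.9 -61.2 -60.3 -61.  -62.1 -60.6 -60.9 -60. ]
now neigh 891 [-61.2 -60.3 -61.4 -59.9 -60.6 -61.5 -60.1 -60.8]
(829, array([780.7,  68. ]), array([ 85.3, 110.4]), 80.85, 0.0311) (1232, array([ 734.6, -326.1]), array([ 99.3, 132.5]), 7.24, 0.0866) (175, array([342.7, 279.6]), array([74.7, 75. ]), 2.39, 0.0902)
```

View pics/t8.png

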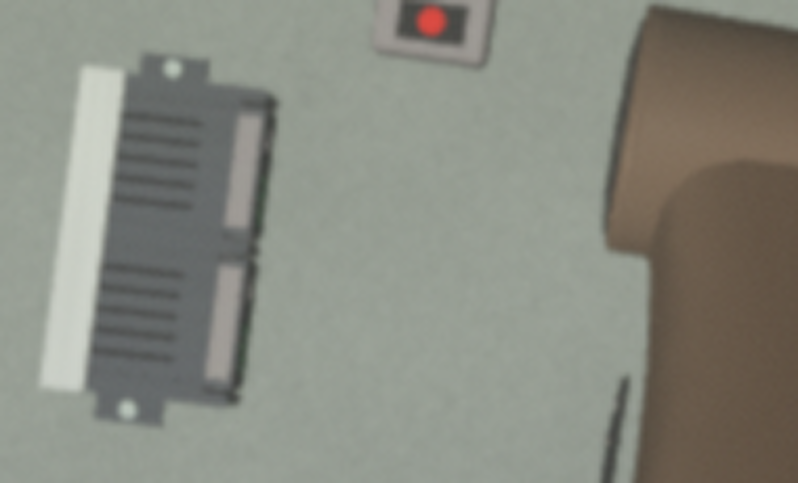

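The module's panel at (245,170) is level with the neighbour's at (222,320), square and fully home. The neighbour, mic, tuner and mug fits match the start within noise. I'm handing in.

```bash
python3 -c "
from h import *
bot.close_job()"
```

```text
the job is handed in; nothing more can be done
```

I laid the handheld radio flat in the grey tray, then pushed the loose module panel-out into the free bay until it stopped, and handed the job in at about 20 s of the 72 s allowed. No verdict was reported.

- **Module:** it stopped with the push force rising to 13 N. In the last top view its front edge was at about -61 mm in the bay frame, level with the docked neighbour's and square to the bay. Before entering, it was about 0.5 mm off the bay's centre line and 0.1° off its direction. I did not measure the sideways offset again once it was home.
- **Handheld:** it looked flat and clear of the tray walls in two later scene views. I have no measured pose for it: the arm hid the tray in the top camera, so that fit was unusable.
- **Bystanders:** the neighbour's front edge and the mic fit matched the start within about 1 mm. The tuner fit shifted about 1 mm and the mug fit about 2 mm. The mug's fitted outline also changed (81 to 75 mm), so I take that as fit noise, and the arm was never near it.
- **Arm:** it ended clear of everything, with contact forces near zero.

I viewed 10 pictures.

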